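Tap three proud inlay plugs home in order

ROBOT

A 6-joint arm with a two-finger parallel gripper is mounted at the origin on the work surface. World frame = base frame: x ahead of the robot, y to its left, z up, the work surface at z = 0. Lengths are in m, angles in rad, forces in N, time in s.
With the tool pointing down it reaches from about 0.35 to 0.975 m from the base axis. Payload 4.9 kg.
Tool frame: the origin (TCP) lies on the centre line of the jaws, within the pads' length; the fingertips stand robot.nose_length ahead of it and the grasp point (between the pads) is the TCP (robot.nose_length is the distance from the TCP to the fingertips, in m); z points along the fingers, y is the line along which they close (so a half turn about z gives the same grasp; the last joint's range is limited). The gripper opens to 85 mm and grips with 20 to 120 N. Pads are 22 mm wide; open, the fingers measure 114 mm over their backs; the gripper's body (76 mm by 85 mm) begins 54 mm behind the grasp point. The pads swing forward as they close: fully open they stand 13 mm farther back than shut.
Start: joints at [1.217, 0.053, 1.613, -0, 1.476, -0.119], TCP at [0.145, 0.608, 0.25] pointing down, gripper open.
Joint ranges: [-3.01, 3.01], [-1.01, 2.22], [0.06, 2.58], [-1.02, 4.17], [0.09, 2.62], [-3.14, 3.14]. Speed limits (rad/s): [2.57, 2.57, 3.14, 3.14, 3.14, 3.14].

INTERFACE

Orientations are given as a unit quaternion [x, y, z, w].
In Python, from plant import robot gives the robot as it stands.
- The arm moves only by the tool move_arm, never from a script. Its arguments are lists of equal length, an entry for each row: "dp": the shift along the tool's x, y, z normalised to -1 to 1, where 1 is 1000 mm, a list of three; "delta_rot": the turn, a rotation vector about the tool's x, y, z normalised to -1 to 1, where 1 is 180 degrees, a list of three; "jaw": the closure, from -1 (fully open) to 1 (shut). A call has 1 to 10 rows; each row shifts and turns the commanded pose from where the row before left it, along the tool's axes as they then stand; what a row does not reach is not made up. A row lasts 1/12 s, in which the tool goes at most 41.7 mm and 7.16 degrees, less where a joint would pass 70% of its speed; a pose out of reach is approached as far as the arm can. A call with a number of a shift or a turn outside -1 to 1 is refused whole. A call with a gripper value outside its range is refused whole. The fingers move at their own pace and stop on an object; "squeeze" is the grip in N (left out, the last holds). Time passes only in rows, so rows that do not move let the fingers close. It gives the time, the measured TCP pose, the force, the opening and the grip force at its end, in the units of the state.
- robot.read_state(): the state, without advancing time (a new reading comes with each control period).
- robot.capture(name): name is "scene" or "side" or "wrist"; returns the picture (420x560x3 uint8, red, green, blue); there is no depth.
- robot.camera_params(name): a dict with "mtx" (3x3 intrinsics, pixels), "pose" (4x4, takes a point from camera to world coordinates); the wrist camera has in their place "T_tool_cam" (4x4, takes a point from camera to tool coordinates, whose origin is the TCP and whose axes are the flange's). Camera axes: x right, y down, z forward; pixel columns grow to the right and rows downward; lengths in m; the calibration is good to about 2 mm. A picture is of the moment at which its call begins: read the wrist's pose just before it. camera_params takes no time and is no camera call.
- robot.close_job(): hands the job in; it is judged then, once.
The state is a dict: "t": time; "qpos": joint angles; "qd": joint speeds; "joint_efforts": joint torques, N m; "position": TCP position; "orientation": TCP orientation; "contact_force": force on the tool from outside, world axes, zero at the start; "torque": the same for the moment, N m; "grip_width": finger opening in m; "gripper_force": force on a finger pad.
Only numpy, scipy, OpenCV 4.12 (cv2) and the standard library are available. Lean on these libraries where they do the work, as an engineer would, in place of code of your own. Each camera call takes 0.05 s, during which the arm holds its last target. There are 200 camera calls.

TASK

Three of the round inlay plugs in the clamped boards still stand proud and must be seated before the glue sets: with the fingertips, gently press the dark walnut plug down fully home, then the red one, then the pale maple one. Do not touch the blue plug, whose hole has no glue yet, or its board; pull no plug up, leave the dowels, bottle, tools and other loose things where they stand, and finish with the hand clear.

Things in the scene. Friction and masses are not known exactly. Their poses are not given: they have to be found in the camera images.
- jig: Fixed clamping jig: plywood base 200 x 430 mm, 18 mm thick, with orange jaws (64 mm high) at both ends and a black screw handle beyond the +y end. Origin: centre of the underside, on the bench; y runs along the row of boards, x away from the robot. The boards sit at jig x = 0.033, y = -0.15, -0.05, 0.05, 0.15, in any order; two loose dowels stand in front (jig x about -0.065).
- board_walnut: Small mid-brown laminated board 88 x 88 x 30 mm clamped in the jig (cannot move), with the dark-brown walnut plug in the middle of its top. Origin: centre of its underside, 18 mm above the bench; its top is 48 mm above the bench.
- plug_walnut_top (a point): Centre of the flat round top (40 mm across) of the dark-brown walnut plug; moves with the plug. z axis up. At the start it is 7 to 10 mm above its home level; when fully home it is 0.5 mm above the board's top, 48.5 mm above the bench.
- plug_walnut (a joint): How far the dark-brown walnut plug has been pushed straight down (m), 0.004 to 0.007 at the start, 0.014 = fully home against its stop. It slides stiffly, at about 4 N, stays where it is left, does not spring back, and ends on a hard stop: press slowly, at about 15 mm/s (faster, it is a hard knock).
- board_red: Small mid-brown laminated board 88 x 88 x 30 mm clamped in the jig (cannot move), with the brick-red plug in the middle of its top. Origin: centre of its underside, 18 mm above the bench; its top is 48 mm above the bench.
- plug_red_top (a point): Centre of the flat round top (40 mm across) of the brick-red plug; moves with the plug. z axis up. At the start it is 7 to 10 mm above its home level; when fully home it is 0.5 mm above the board's top, 48.5 mm above the bench.
- plug_red (a joint): How far the brick-red plug has been pushed straight down (m), 0.004 to 0.007 at the start, 0.014 = fully home against its stop. It slides stiffly, at about 4 N, stays where it is left, does not spring back, and ends on a hard stop: press slowly, at about 15 mm/s (faster, it is a hard knock).
- board_maple: Small mid-brown laminated board 88 x 88 x 30 mm clamped in the jig (cannot move), with the pale cream maple plug in the middle of its top. Origin: centre of its underside, 18 mm above the bench; its top is 48 mm above the bench.
- plug_maple_top (a point): Centre of the flat round top (40 mm across) of the pale cream maple plug; moves with the plug. z axis up. At the start it is 7 to 10 mm above its home level; when fully home it is 0.5 mm above the board's top, 48.5 mm above the bench.
- plug_maple (a joint): How far the pale cream maple plug has been pushed straight down (m), 0.004 to 0.007 at the start, 0.014 = fully home against its stop. It slides stiffly, at about 4 N, stays where it is left, does not spring back, and ends on a hard stop: press slowly, at about 15 mm/s (faster, it is a hard knock).
- board_blue: Small mid-brown laminated board 88 x 88 x 30 mm clamped in the jig (cannot move), with the blue-dyed plug in the middle of its top. Origin: centre of its underside, 18 mm above the bench; its top is 48 mm above the bench.
- plug_blue_top (a point): Centre of the flat round top (40 mm across) of the blue-dyed plug; moves with the plug. z axis up. At the start it is 7 to 10 mm above its home level; when fully home it is 0.5 mm above the board's top, 48.5 mm above the bench.
- plug_blue (a joint): How far the blue-dyed plug has been pushed straight down (m), 0.004 to 0.007 at the start, 0.014 = fully home against its stop. It slides stiffly, at about 4 N, stays where it is left, does not spring back, and ends on a hard stop: press slowly, at about 15 mm/s (faster, it is a hard knock).
- dowel_a: Loose upright wooden dowel, 20 mm across, 35 mm tall, standing on the front ledge of the jig's baseboard (18 mm above the bench). Origin: centre of its underside. To be left alone.
- dowel_b: Loose upright wooden dowel, 20 mm across, 35 mm tall, standing on the front ledge of the jig's baseboard (18 mm above the bench). Origin: centre of its underside. To be left alone.
- glue_bottle: White bottle with orange cap, 56 mm across, 160 mm tall, standing loose right of the jig. Origin: centre of its underside. To be left alone.
- mallet: Loose hammer lying on the bench left of the jig, its handle towards the robot. Origin: below its middle, on the bench; x axis along the handle towards the head. To be left alone.
- tub: Loose grey plastic cup, 90 mm across, 90 mm tall. Origin: centre of its underside. To be left alone.
- offcut: Loose dark wood offcut 120 x 50 x 30 mm lying flat. Origin: centre of its underside. To be left alone.

How it is judged:
On the way, in this order (a step that is already met when the one before it is completed fails the run):
1. the walnut plug is fully home, the red and maple ones not yet (value of joint plug_walnut above 0.0122 m and not (value of joint plug_red above 0.0122 m) and not (value of joint plug_maple above 0.0122 m)), for 0.1 s.
2. then the red plug is fully home, the maple one not yet (value of joint plug_red above 0.0122 m and not (value of joint plug_maple above 0.0122 m)), for 0.1 s.
3. then the maple plug is fully home (value of joint plug_maple above 0.0122 m), for 0.1 s.
At the end, for the whole second after the job is handed in: The walnut, red and maple plugs were pressed home in that order (each within about 2 mm of its stop) with at most 60 N, the blue plug still stands proud, it and its board untouched, and no loose thing has moved more than 20 mm (dowels 15 mm) (value of joint each of plug_walnut, plug_red, plug_maple above 0.0122 m and value of joint plug_blue below 0.009 m and distance of each of dowel_a, dowel_b from where it was at the start of the episode below 0.015 m and distance of each of glue_bottle, mallet, tub, offcut from where it was at the start of the episode below 0.02 m).
It fails at once if the blue plug or its board was touched or moved (contact force between board_blue and anything else above 0.5 N or distance of plug_blue_top from where it was at the start of the episode above 0.0015 m).
It fails at once if a plug or its board was pressed harder than 60 N (contact force between any of board_walnut, board_red, board_maple and anything else above 60 N).
It fails at once if a board or plug was pushed with the arm or the gripper's body instead of the fingers (contact force between any of board_walnut, board_red, board_maple and the arm above 2 N).
It fails at once if a plug was pulled up (value of joint any of plug_walnut, plug_red, plug_maple below 0.0025 m).
It fails at once if a loose bystander was disturbed or lifted (distance of any of dowel_a, dowel_b from where it was at the start of the episode above 0.015 m or distance of any of glue_bottle, mallet, tub, offcut from where it was at the start of the episode above 0.02 m).
It also fails if it takes over 42 s, if anything falls off the work surface, if the arm or the gripper's body presses on something with over 40 N, if the wrist force passes 120 N, or if a joint passes its speed limit or range.

## Working session

There is one attempt and no reset: what is moved stays moved. The work goes in short steps, Python scripts to look and compute and a tool call to move; the robot and the scene stay as the last step left them, time stands still between calls to the robot, and variables do not carry over. Pictures are saved under pics/ and viewed, at most 10 in all, crops included, and the job is handed in when it is done.

Besides the shell and the picture viewer there is one more tool, called after "Request:" as name(argument=value, ...), one argument or row to a line, values as JSON. move_arm: Moves the arm, as the interface text tells. Its arguments: {"type":"object","properties":{"dp":{"type":"array"},"delta_rot":{"type":"array"},"jaw":{"type":"array"},"squeeze":{"type":"number"}},"required":["dp","delta_rot","jaw"]}

```bash
mkdir -p pics
python3 - <<'E'
from plant import robot
import cv2,numpy as np
print(robot.nose_length,robot.read_state())
for n in("scene","side"):
    p=robot.camera_params(n);print(n,np.round(p["mtx"],1).tolist(),np.round(p["pose"],3).tolist())
    cv2.imwrite(f"pics/{n}0.png",robot.capture(n)[:,:,::-1])
print(robot.camera_params("wrist"))
E
```

```text
0.019 {'t': 0.0, 'qpos': array([ 1.21698106e+00,  5.33583388e-02,  1.61431445e+00,  1.60712353e-05,
        1.47600796e+00, -1.18973502e-01]), 'qd': array([-4.17146004e-04,  2.50511187e-04,  1.97260687e-04, -6.52241196e-04,
       -2.50962369e-03,  1.22196165e-05]), 'joint_efforts': array([ 1.17150153e-04, -3.93675900e+01, -3.70179999e+01, -3.60272554e-05,
        7.06032763e-03, -5.71682392e-06]), 'position': array([0.14520275, 0.60728805, 0.24904985]), 'orientation': array([ 1.17151941e-01,  9.93113454e-01, -1.01313928e-03, -2.52291311e-04]), 'contact_force': array([1.11882804, 0.18844283, 0.56769651]), 'torque': array([-0.01331641, -0.00108926,  0.00618627]), 'gripper_force': 0.0, 'grip_width': 0.08512495307751398}
scene [[468.1, 0.0, 279.9], [0.0, 468.1, 209.9], [0.0, 0.0, 1.0]] [[0.703, 0.553, -0.447, 1.093], [0.711, -0.563, 0.422, -0.505], [-0.018, -0.614, -0.789, 1.065], [0.0, 0.0, 0.0, 1.0]]
side [[380.0, 0.0, 281.1], [0.0, 380.0, 205.1], [0.0, 0.0, 1.0]] [[-0.989, -0.09, 0.118, 0.405], [-0.148, 0.553, -0.82, 0.897], [0.008, -0.828, -0.56, 0.674], [0.0, 0.0, 0.0, 1.0]]
{'mtx': array([[325.3845701 ,   0.        , 288.64076875],
       [  0.        , 325.3845701 , 211.20112894],
       [  0.        ,   0.        ,   1.        ]]), 'T_tool_cam': array([[-2.77120260e-04, -9.51408729e-01, -3.07930761e-01,
         7.86174111e-02],
       [ 9.99999884e-01, -3.85281481e-04,  2.90454697e-04,
        -2.37316716e-04],
       [-3.94981154e-04, -3.07930644e-01,  9.51408725e-01,
        -1.24498348e-01],
       [ 0.00000000e+00,  0.00000000e+00,  0.00000000e+00,
         1.00000000e+00]])}
```

View pics/scene0.png

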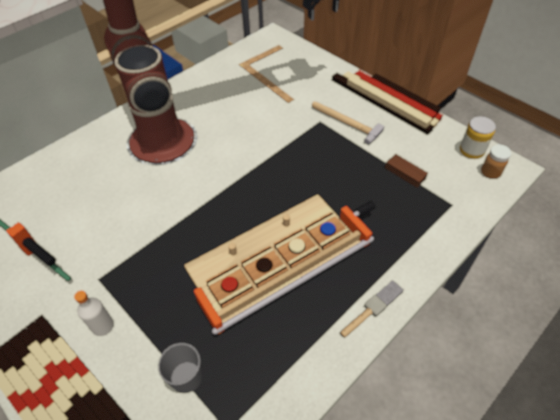

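View pics/side0.png

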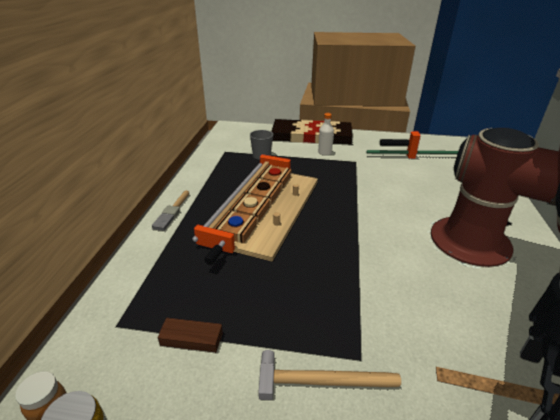

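The scene view shows red at (230,284), walnut (264,265), maple (297,245) and blue (328,229). In the side view they are at (274,172), (263,186), (250,202) and (236,221). I'll measure their centroids and triangulate.

```bash
cat > h.py <<'E'
import cv2,numpy as np
from plant import robot
seeds={"scene":dict(red=(230,284),walnut=(264,265),maple=(297,245),blue=(328,229)),
"side":dict(red=(274,172),walnut=(263,186),maple=(250,202),blue=(236,221))}
def blob(img,s,tol,r=14):
    u,v=s; lab=cv2.cvtColor(img,cv2.COLOR_RGB2LAB).astype(float)
    ref=np.median(lab[v-1:v+2,u-2:u+3].reshape(-1,3),0)
    m=(np.linalg.norm(lab-ref,axis=2)<tol).astype(np.uint8)
    w=np.zeros_like(m);cv2.circle(w,s,r,1,-1);m&=w
    n,l,st,c=cv2.connectedComponentsWithStats(m); k=l[v,u]
    return c[k],st[k]
def ray(n,uv):
    p=robot.camera_params(n);d=p["pose"][:3,:3]@np.linalg.inv(p["mtx"])@np.r_[uv,1]
    return p["pose"][:3,3],d/np.linalg.norm(d)
def plane(n,uv,z):
    o,d=ray(n,uv);return o+d*(z-o[2])/d[2]
E
python3 - <<'E'
from h import *
np.set_printoptions(precision=4,suppress=True)
P={}
for c in seeds["scene"]:
    R=[]
    for n in seeds:
        b,s=blob(cv2.imread(f"pics/{n}0.png")[:,:,::-1].copy(),seeds[n][c],32)
        R.append(ray(n,b));print(c,n,b,s,plane(n,b,.057))
    A=sum(np.eye(3)-np.outer(d,d) for o,d in R);y=sum((np.eye(3)-np.outer(d,d))@o for o,d in R)
    P[c]=np.linalg.solve(A,y);print("  tri",P[c])
k=["red","walnut","maple","blue"]
for a,b in zip(k,k[1:]):
    d=P[b]-P[a];print(a,b,np.linalg.norm(d[:2]),np.degrees(np.arctan2(-d[0],d[1])))
E
```

```text
red scene [229.0919 283.4108] [221 277  17  14 185] [ 0.5949 -0.2121  0.057 ]
red side [274.3793 170.5   ] [269 168  12   6  58] [ 0.5883 -0.2065  0.057 ]
  tri [ 0.591  -0.2115  0.0532]
walnut scene [263.8129 264.8129] [257 259  15  13 155] [ 0.6169 -0.1163  0.057 ]
walnut side [263.0759 185.7848] [257 182  13   8  79] [ 0.6072 -0.1033  0.057 ]
  tri [ 0.6112 -0.1139  0.0495]
maple scene [295.5721 242.597 ] [284 232  20  19 201] [ 0.6268 -0.0126  0.057 ]
maple side [248.    200.398] [237 195  20  13  98] [ 0.6354 -0.0144  0.057 ]
  tri [ 0.6316 -0.0129  0.0597]
blue scene [327.6934 228.3869] [321 223  15  12 137] [0.6558 0.0794 0.057 ]
blue side [235.18 220.05] [228 216  15   9 100] [0.6486 0.0867 0.057 ]
  tri [0.652  0.0816 0.0523]
red walnut 0.09966487084229135 -11.73775928440218
walnut maple 0.10301228754594073 -11.40088999977469
maple blue 0.0967073375380772 -12.148642762309937
```

The triangulated row is consistent: 97–103 mm spacing, about −11.7° yaw, and plug tops at 50–60 mm as expected. The jaw line is already almost along the row. I'll move over the walnut plug at height and shut the jaws on the way.

Request:
move_arm(
  dp=[
    [-0.01, -0.01, 0],
    [-0.021, -0.02, 0],
    [-0.021, -0.02, 0],
    [-0.021, -0.02, 0],
    [-0.021, -0.02, 0],
    [-0.021, -0.02, 0],
    [-0.021, -0.02, 0],
    [-0.021, -0.02, 0],
    [-0.021, -0.02, 0],
    [-0.021, -0.02, 0],
  ],
  delta_rot=[
    [0, 0, 0],
    [0, 0, 0],
    [0, 0, 0],
    [0, 0, 0],
    [0, 0, 0],
    [0, 0, 0],
    [0, 0, 0],
    [0, 0, 0],
    [0, 0, 0],
    [0, 0, 0],
  ],
  jaw=[1, 1, 1, 1, 1, 1, 1, 1, 1, 1],
  squeeze=20,
)

```text
t: 0.93
position: [0.2951, 0.3747, 0.2499]
orientation: [0.117, 0.993, -0.0, 0.0]
contact_force: [0.5, -0.4, 1.1]
grip_width: 0.0002
gripper_force: 0.0
```

Request:
move_arm(
  dp=[
    [-0.021, -0.02, 0],
    [-0.021, -0.02, 0],
    [-0.021, -0.02, 0],
    [-0.021, -0.02, 0],
    [-0.021, -0.02, 0],
    [-0.021, -0.02, 0],
    [-0.021, -0.02, 0],
    [-0.021, -0.02, 0],
    [-0.021, -0.02, 0],
    [-0.021, -0.02, 0],
  ],
  delta_rot=[
    [0, 0, 0],
    [0, 0, 0],
    [0, 0, 0],
    [0, 0, 0],
    [0, 0, 0],
    [0, 0, 0],
    [0, 0, 0],
    [0, 0, 0],
    [0, 0, 0],
    [0, 0, 0],
  ],
  jaw=[1, 1, 1, 1, 1, 1, 1, 1, 1, 1],
)

```text
t: 1.77
position: [0.4524, 0.1314, 0.25]
orientation: [0.117, 0.993, -0.0, -0.0]
contact_force: [0.4, 0.9, 0.2]
grip_width: 0.0
gripper_force: 0.0
```

Request:
move_arm(
  dp=[
    [-0.021, -0.02, 0],
    [-0.021, -0.02, 0],
    [-0.021, -0.02, 0],
    [-0.021, -0.02, 0],
    [-0.021, -0.02, 0],
    [-0.021, -0.02, 0],
    [-0.021, -0.02, 0],
    [-0.021, -0.018, 0],
    [-0.012, -0.01, 0],
    [0, 0, 0],
  ],
  delta_rot=[
    [0, 0, 0],
    [0, 0, 0],
    [0, 0, 0],
    [0, 0, 0],
    [0, 0, 0],
    [0, 0, 0],
    [0, 0, 0],
    [0, 0, 0],
    [0, 0, 0],
    [0, 0, 0],
  ],
  jaw=[1, 1, 1, 1, 1, 1, 1, 1, 1, 1],
)

```text
t: 2.6
position: [0.5888, -0.0749, 0.2497]
orientation: [0.119, 0.993, -0.0, -0.0]
contact_force: [-0.4, -0.3, 0.7]
grip_width: 0.0
gripper_force: 0.0
```

Run:
```python
from h import *
s=robot.read_state();print(s)
cv2.imwrite("pics/w1.png",robot.capture("wrist")[:,:,::-1]); np.savez("w1.npz",p=s["position"],q=s["orientation"])
```

```text
{'t': 2.6, 'qpos': array([-2.51462735e-01, -2.05436397e-02,  1.68803174e+00, -1.00926979e-03,
        1.47469582e+00, -1.58401857e+00]), 'qd': array([ 0.04003597, -0.03873372,  0.03904087,  0.02441454,  0.02762785,
        0.02460362]), 'joint_efforts': array([ -0.64865353, -35.11096001, -37.59226799,  -0.07488716,
        -0.14286855,  -0.12101455]), 'position': array([ 0.58877519, -0.0749175 ,  0.24967675]), 'orientation': array([ 1.18790486e-01,  9.92919171e-01, -4.58888818e-04, -3.59330774e-04]), 'contact_force': array([-0.44660341, -0.33734608,  0.70487893]), 'torque': array([-0.01950959, -0.00386413,  0.00531967]), 'gripper_force': 0.0, 'grip_width': 1.4971178418604836e-05}
```

View pics/w1.png

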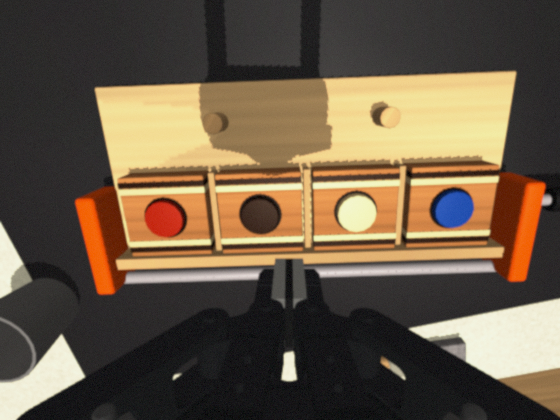

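The wrist view shows the red plug at (165,217), walnut (260,214), maple (357,212) and blue (453,208). The shut fingertips are at (290,265), and everything is clear.

```bash
cat >> h.py <<'E'
from scipy.spatial.transform import Rotation as Ro
def wmeas(f,seeds_,p,q,z=.0565,tol=40):
    img=cv2.imread(f)[:,:,::-1].copy();c=robot.camera_params("wrist");T=np.eye(4);T[:3,:3]=Ro.from_quat(q).as_matrix();T[:3,3]=p
    M=T@c["T_tool_cam"];out={}
    for k,s in seeds_.items():
        b,st=blob(img,s,tol,28);d=M[:3,:3]@np.linalg.inv(c["mtx"])@np.r_[b,1]
        out[k]=M[:3,3]+d*(z-M[2,3])/d[2];print(k,b.round(1),st[2:],out[k].round(4))
    return out
E
python3 - <<'E'
from h import *
d=np.load("w1.npz")
P=wmeas("pics/w1.png",dict(red=(165,217),walnut=(260,214),maple=(357,212),blue=(453,208)),d["p"],d["q"])
k=["red","walnut","maple","blue"]
for a,b in zip(k,k[1:]): print(np.linalg.norm(P[b]-P[a]),np.degrees(np.arctan2(-(P[b]-P[a])[0],(P[b]-P[a])[1])))
s=robot.read_state();print(s["position"],Ro.from_quat(s["orientation"]).inv().apply(np.r_[P["walnut"][:2],.08+.019]-s["position"]))
E
```

```text
red [162.8 219.5] [  38   36 1062] [ 0.5901 -0.2096  0.0565]
walnut [259.9 214.4] [  41   40 1233] [ 0.6085 -0.1105  0.0565]
maple [356.9 213.5] [  38   36 1056] [ 0.6311 -0.0133  0.0565]
blue [454.  209.3] [  39   36 1075] [0.6501 0.0841 0.0565]
0.10077333162228645 -10.501523365225797
0.09975124359901334 -13.07483369560187
0.09927891523359389 -11.024732233360586
[ 0.58805605 -0.07342009  0.24963688] [-0.02880841 -0.03120052  0.15059694]
```

Request:
move_arm(
  dp=[
    [-0.015, -0.016, 0],
    [-0.0155, -0.0163, 0.01],
    [0, 0, 0.02],
    [0, 0, 0.025],
    [0, 0, 0.03],
    [0, 0, 0.03],
    [0, 0, 0.02],
    [0, 0, 0.015],
    [0, 0, 0.005],
    [0, 0, 0],
  ],
  delta_rot=[
    [0, 0, 0],
    [0, 0, 0],
    [0, 0, 0],
    [0, 0, 0],
    [0, 0, 0],
    [0, 0, 0],
    [0, 0, 0],
    [0, 0, 0],
    [0, 0, 0],
    [0, 0, 0],
  ],
  jaw=[1, 1, 1, 1, 1, 1, 1, 1, 1, 1],
)

```text
t: 3.48
position: [0.6087, -0.1093, 0.0935]
orientation: [0.117, 0.993, 0.0, -0.002]
contact_force: [-0.3, 0.1, -1.1]
grip_width: 0.0002
gripper_force: 0.0
```

Run:
```python
from h import *
s=robot.read_state();print(s["position"],s["contact_force"])
a=robot.capture("wrist");b=robot.capture("scene")[190:340,160:400]
b=cv2.resize(b,None,fx=2,fy=2);o=np.zeros((720,560,3),np.uint8);o[:420]=a;o[420:,:480]=b
cv2.imwrite("pics/w2.png",cv2.resize(o,(466,600))[:,:,::-1])
```

```text
[ 0.60871473 -0.10930925  0.0935171 ] [-0.32828851  0.11495609 -1.13621813]
```

View pics/w2.png

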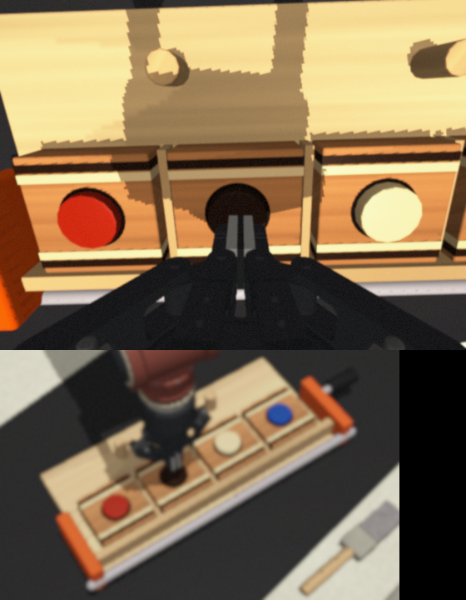

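The fingertips are centred over the walnut plug in both views. I'll press slowly.

Request:
move_arm(
  dp=[
    [0, -0.002, 0.004],
    [0, 0, 0.004],
    [0, 0, 0.003],
    [0, 0, 0.0012],
    [0, 0, 0.0012],
    [0, 0, 0.0012],
    [0, 0, 0.0012],
    [0, 0, 0.0012],
  ],
  delta_rot=[
    [0, 0, 0],
    [0, 0, 0],
    [0, 0, 0],
    [0, 0, 0],
    [0, 0, 0],
    [0, 0, 0],
    [0, 0, 0],
    [0, 0, 0],
  ],
  jaw=[1, 1, 1, 1, 1, 1, 1, 1],
)

```text
t: 4.25
position: [0.6102, -0.1124, 0.0783]
orientation: [0.117, 0.993, 0.0, 0.0]
contact_force: [0.2, -0.6, 0.2]
grip_width: -0.0
gripper_force: 0.0
```

Request:
move_arm(
  dp=[
    [0, 0, 0.0012],
    [0, 0, 0.0012],
    [0, 0, 0.0012],
    [0, 0, 0.0012],
  ],
  delta_rot=[
    [0, 0, 0],
    [0, 0, 0],
    [0, 0, 0],
    [0, 0, 0],
  ],
  jaw=[1, 1, 1, 1],
)

```text
t: 4.58
position: [0.6102, -0.1123, 0.074]
orientation: [0.117, 0.993, -0.0, -0.0]
contact_force: [-2.8, 0.1, 4.9]
grip_width: -0.0001
gripper_force: 2.0
```

Request:
move_arm(
  dp=[
    [0, 0, 0.0012],
    [0, 0, 0.0012],
    [0, 0, 0.0012],
    [0, 0, 0.001],
  ],
  delta_rot=[
    [0, 0, 0],
    [0, 0, 0],
    [0, 0, 0],
    [0, 0, 0],
  ],
  jaw=[1, 1, 1, 1],
)

```text
t: 4.92
position: [0.6102, -0.1124, 0.069]
orientation: [0.117, 0.993, -0.0, 0.0]
contact_force: [-2.1, 0.5, 3.7]
grip_width: -0.0002
gripper_force: 2.0
```

Request:
move_arm(
  dp=[
    [0, 0, 0.0008],
    [0, 0, 0.0006],
    [0, 0, 0.0005],
  ],
  delta_rot=[
    [0, 0, 0],
    [0, 0, 0],
    [0, 0, 0],
  ],
  jaw=[1, 1, 1],
)

```text
t: 5.17
position: [0.6102, -0.1124, 0.0675]
orientation: [0.117, 0.993, 0.0, -0.0]
contact_force: [-4.5, 1.1, 8.8]
grip_width: 0.0004
gripper_force: 4.6
```

Request:
move_arm(
  dp=[
    [0, 0, 0.0004],
    [0, 0, 0.0003],
    [0, 0, 0],
  ],
  delta_rot=[
    [0, 0, 0],
    [0, 0, 0],
    [0, 0, 0],
  ],
  jaw=[1, 1, 1],
)

```text
t: 5.42
position: [0.6102, -0.1123, 0.0675]
orientation: [0.117, 0.993, -0.0, -0.0]
contact_force: [-6.6, 1.2, 11.0]
grip_width: -0.0002
gripper_force: 4.9
```

Walnut is hard on its stop: TCP z is 67.5 mm and the force is rising with no motion. I'll lift and move over red.

Request:
move_arm(
  dp=[
    [0, 0, -0.01],
    [0, 0, -0.015],
    [0, 0, -0.005],
    [-0.001, -0.025, 0],
    [-0.001, -0.03, 0],
    [-0.001, -0.029, 0],
    [0, -0.015, 0],
    [0, 0, 0.008],
    [0, 0, 0],
    [0, 0, 0],
  ],
  delta_rot=[
    [0, 0, 0],
    [0, 0, 0],
    [0, 0, 0],
    [0, 0, 0],
    [0, 0, 0],
    [0, 0, 0],
    [0, 0, 0],
    [0, 0, 0],
    [0, 0, 0],
    [0, 0, 0],
  ],
  jaw=[1, 1, 1, 1, 1, 1, 1, 1, 1, 1],
)

```text
t: 6.25
position: [0.5894, -0.2082, 0.087]
orientation: [0.117, 0.993, 0.001, -0.001]
contact_force: [-0.2, -0.7, -0.1]
grip_width: -0.0
gripper_force: 0.0
```

Run:
```python
from h import *
s=robot.read_state();print(s["position"],s["contact_force"])
a=robot.capture("wrist");b=robot.capture("scene")[190:340,160:400]
b=cv2.resize(b,None,fx=2,fy=2);o=np.zeros((720,560,3),np.uint8);o[:420]=a;o[420:,:480]=b
cv2.imwrite("pics/w3.png",cv2.resize(o,(466,600))[:,:,::-1])
```

```text
[ 0.58940601 -0.20818344  0.08695084] [-0.20663272 -0.6660456  -0.12151058]
```

View pics/w3.png

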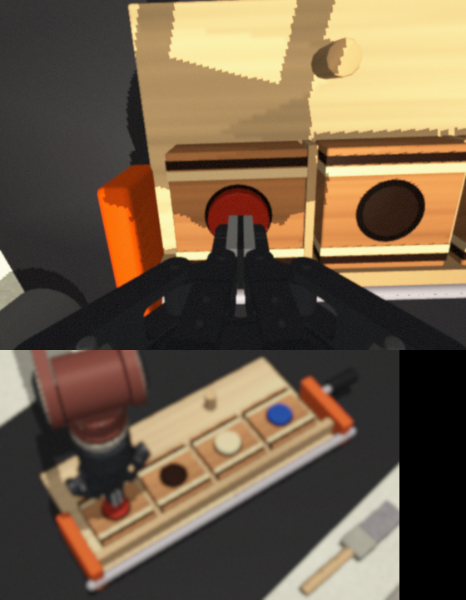

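The fingertips are centred over the red plug, and walnut lies flush. I'll press red.

Request:
move_arm(
  dp=[
    [0, -0.001, 0.003],
    [0, 0, 0.003],
    [0, 0, 0.0012],
    [0, 0, 0.0012],
    [0, 0, 0.0012],
    [0, 0, 0.0012],
    [0, 0, 0.0012],
    [0, 0, 0.0012],
  ],
  delta_rot=[
    [0, 0, 0],
    [0, 0, 0],
    [0, 0, 0],
    [0, 0, 0],
    [0, 0, 0],
    [0, 0, 0],
    [0, 0, 0],
    [0, 0, 0],
  ],
  jaw=[1, 1, 1, 1, 1, 1, 1, 1],
)

```text
t: 7.02
position: [0.5898, -0.2103, 0.075]
orientation: [0.117, 0.993, -0.0, 0.0]
contact_force: [0.1, -0.6, 0.3]
grip_width: 0.0003
gripper_force: 0.0
```

Request:
move_arm(
  dp=[
    [0, 0, 0.0012],
    [0, 0, 0.0012],
    [0, 0, 0.0012],
  ],
  delta_rot=[
    [0, 0, 0],
    [0, 0, 0],
    [0, 0, 0],
  ],
  jaw=[1, 1, 1],
)

```text
t: 7.27
position: [0.5898, -0.2104, 0.072]
orientation: [0.117, 0.993, -0.0, -0.0]
contact_force: [-2.7, 0.7, 4.1]
grip_width: -0.0002
gripper_force: 2.1
```

Request:
move_arm(
  dp=[
    [0, 0, 0.0012],
    [0, 0, 0.0012],
    [0, 0, 0.001],
    [0, 0, 0.0008],
    [0, 0, 0.0006],
  ],
  delta_rot=[
    [0, 0, 0],
    [0, 0, 0],
    [0, 0, 0],
    [0, 0, 0],
    [0, 0, 0],
  ],
  jaw=[1, 1, 1, 1, 1],
)

```text
t: 7.68
position: [0.5899, -0.2104, 0.0675]
orientation: [0.117, 0.993, 0.0, -0.0]
contact_force: [-4.8, 1.5, 10.5]
grip_width: -0.0001
gripper_force: 5.4
```

Request:
move_arm(
  dp=[
    [0, 0, 0.0004],
    [0, 0, 0.0003],
    [0, 0, 0],
  ],
  delta_rot=[
    [0, 0, 0],
    [0, 0, 0],
    [0, 0, 0],
  ],
  jaw=[1, 1, 1],
)

```text
t: 7.93
position: [0.5899, -0.2104, 0.0675]
orientation: [0.117, 0.993, 0.0, -0.0]
contact_force: [-4.7, 2.8, 11.4]
grip_width: 0.0001
gripper_force: 5.6
```

Red is home as well (67.5 mm, 11 N). Next is maple.

Request:
move_arm(
  dp=[
    [0, 0, -0.01],
    [0, 0, -0.015],
    [0, 0, -0.007],
    [0.001, 0.028, 0],
    [0.001, 0.036, 0],
    [0.001, 0.036, 0],
    [0.001, 0.036, 0],
    [0.001, 0.034, 0],
    [0.001, 0.02, 0],
    [0.001, 0.01, 0],
  ],
  delta_rot=[
    [0, 0, 0],
    [0, 0, 0],
    [0, 0, 0],
    [0, 0, 0],
    [0, 0, 0],
    [0, 0, 0],
    [0, 0, 0],
    [0, 0, 0],
    [0, 0, 0],
    [0, 0, 0],
  ],
  jaw=[1, 1, 1, 1, 1, 1, 1, 1, 1, 1],
)

```text
t: 8.77
position: [0.6298, -0.0114, 0.0978]
orientation: [0.116, 0.993, 0.0, 0.0]
contact_force: [0.4, 1.0, 0.1]
grip_width: -0.0002
gripper_force: 0.0
```

Request:
move_arm(
  dp=[
    [0, 0, 0.006],
    [0, 0, 0.004],
    [0, 0, 0],
  ],
  delta_rot=[
    [0, 0, 0],
    [0, 0, 0],
    [0, 0, 0],
  ],
  jaw=[1, 1, 1],
)

```text
t: 9.02
position: [0.6284, -0.0153, 0.0862]
orientation: [0.118, 0.993, -0.0, -0.001]
contact_force: [0.5, -0.6, -0.9]
grip_width: -0.0004
gripper_force: 0.0
```

Run:
```python
from h import *
s=robot.read_state();print(s["position"],s["contact_force"])
a=robot.capture("wrist");b=robot.capture("scene")[190:340,160:400]
b=cv2.resize(b,None,fx=2,fy=2);o=np.zeros((720,560,3),np.uint8);o[:420]=a;o[420:,:480]=b
cv2.imwrite("pics/w4.png",cv2.resize(o,(466,600))[:,:,::-1])
```

```text
[ 0.62836384 -0.01530223  0.08619002] [ 0.45949867 -0.61928461 -0.90788099]
```

View pics/w4.png

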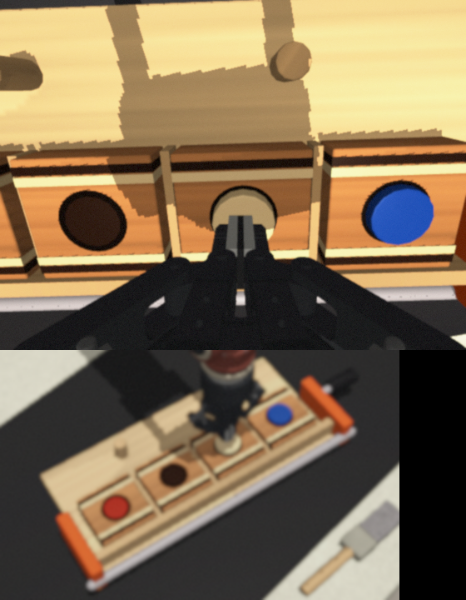

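The fingertips are over maple, about 2 mm towards −y of its centre. I'll trim that and press.

Request:
move_arm(
  dp=[
    [-0.001, 0.0015, 0.003],
    [0, 0, 0.002],
    [0, 0, 0.0012],
    [0, 0, 0.0012],
    [0, 0, 0.0012],
    [0, 0, 0.0012],
    [0, 0, 0.0012],
    [0, 0, 0.0012],
  ],
  delta_rot=[
    [0, 0, 0],
    [0, 0, 0],
    [0, 0, 0],
    [0, 0, 0],
    [0, 0, 0],
    [0, 0, 0],
    [0, 0, 0],
    [0, 0, 0],
  ],
  jaw=[1, 1, 1, 1, 1, 1, 1, 1],
)

```text
t: 9.78
position: [0.6309, -0.0129, 0.0763]
orientation: [0.117, 0.993, -0.0, -0.0]
contact_force: [-2.7, -0.1, 4.0]
grip_width: -0.0002
gripper_force: 2.0
```

Request:
move_arm(
  dp=[
    [0, 0, 0.0012],
    [0, 0, 0.0012],
    [0, 0, 0.0012],
  ],
  delta_rot=[
    [0, 0, 0],
    [0, 0, 0],
    [0, 0, 0],
  ],
  jaw=[1, 1, 1],
)

```text
t: 10.03
position: [0.6308, -0.0129, 0.0724]
orientation: [0.117, 0.993, -0.0, 0.0]
contact_force: [-2.3, -0.5, 4.8]
grip_width: -0.0004
gripper_force: 2.1
```

Request:
move_arm(
  dp=[
    [0, 0, 0.0012],
    [0, 0, 0.0012],
    [0, 0, 0.001],
    [0, 0, 0.0008],
    [0, 0, 0.0006],
    [0, 0, 0.0004],
  ],
  delta_rot=[
    [0, 0, 0],
    [0, 0, 0],
    [0, 0, 0],
    [0, 0, 0],
    [0, 0, 0],
    [0, 0, 0],
  ],
  jaw=[1, 1, 1, 1, 1, 1],
)

```text
t: 10.53
position: [0.6309, -0.0129, 0.0676]
orientation: [0.117, 0.993, -0.0, -0.0]
contact_force: [-4.0, 0.2, 8.0]
grip_width: 0.0001
gripper_force: 4.3
```

Request:
move_arm(
  dp=[
    [0, 0, 0.0004],
    [0, 0, 0.0002],
    [0, 0, 0],
  ],
  delta_rot=[
    [0, 0, 0],
    [0, 0, 0],
    [0, 0, 0],
  ],
  jaw=[1, 1, 1],
)

```text
t: 10.78
position: [0.6309, -0.013, 0.0675]
orientation: [0.117, 0.993, -0.0, -0.0]
contact_force: [-4.9, 1.0, 8.8]
grip_width: -0.0001
gripper_force: 4.7
```

Maple is on its stop too. I'll lift clear and check.

Request:
move_arm(
  dp=[
    [0, 0, -0.01],
    [0, 0, -0.02],
    [0, 0, -0.03],
    [0, 0, -0.03],
    [0, 0, -0.03],
    [0, 0, -0.03],
    [0, 0, -0.02],
    [0, 0, -0.01],
    [0, 0, 0],
    [0, 0, 0],
  ],
  delta_rot=[
    [0, 0, 0],
    [0, 0, 0],
    [0, 0, 0],
    [0, 0, 0],
    [0, 0, 0],
    [0, 0, 0],
    [0, 0, 0],
    [0, 0, 0],
    [0, 0, 0],
    [0, 0, 0],
  ],
  jaw=[1, 1, 1, 1, 1, 1, 1, 1, 1, 1],
)

```text
t: 11.62
position: [0.6307, -0.0129, 0.2456]
orientation: [0.117, 0.993, 0.0, -0.0]
contact_force: [-0.5, 0.4, -0.8]
grip_width: -0.0001
gripper_force: 0.0
```

Run:
```python
from h import *
print(robot.read_state()["position"])
cv2.imwrite("pics/w5.png",robot.capture("wrist")[:,:,::-1])
```

```text
[ 0.63068531 -0.01288887  0.24563914]
```

View pics/w5.png

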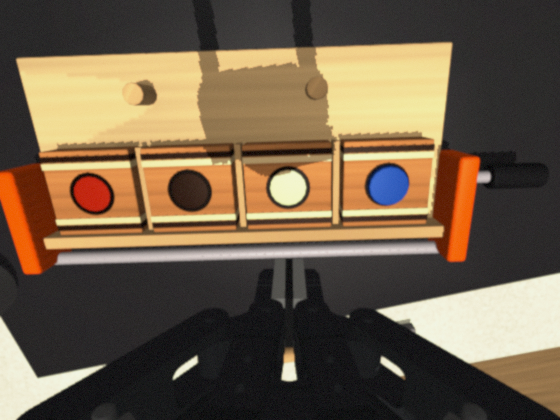

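Red (92,193), walnut (190,190) and maple (288,187) sit flush. Blue (387,185) is still proud, the dowels are standing, and the hand is clear.

```bash
python3 -c "
from plant import robot
print(robot.close_job())"
```

```text
the job is handed in; nothing more can be done
None
```

The walnut, red and maple plugs were pressed home in that order, with readings no higher than about 11 N vertically. The blue plug was left proud, the dowels still stand, and the job is handed in with the hand clear; no verdict was shown.

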